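# Slide a label plate out over the ledge's end

### The job

Push the brass label plate along its lane on the ledge, without gripping it or lifting it, until about a third of its length sticks out past the ledge's open end, so that the next worker can take it by its edge. It must stay lying flat on the ledge; leave the blue plate and everything else on the bench where they are.

Things in the scene. Friction and masses are not known exactly. Their poses are not given: they have to be found in the camera images.
- ledge: fixed grey ledge, 160 (x) by 300 (y) by 60 mm (z); origin: centre of its footprint, on the table. Two flat lanes, 70 mm wide, run along its y axis, centrelines at x = -40 and +40 mm, with their surface 60 mm above the table. Ribs 6 mm high border the lanes (outer 5 mm, middle 10 mm wide) and close the +y end (5 mm); the -y end has no rib: the open end
- ledge_end (a point): on the ledge's top surface (60 mm above the table), at the middle of the open end, where the top breaks off; axes as the ledge's, -y pointing out over the drop
- brass_plate: brass-coloured blank label plate, 62 (x) by 105 (y) by 5 mm (z), 0.2 to 0.38 kg, lying loose and flat in one of the two lanes, long side along it, 4 mm of play each side; origin at the centre of its underside, axes nearly as the ledge's; thin black frame and corner dots on top. It slides when pushed and stays where left
- brass_plate_edge (a point): middle of the brass plate's leading short edge (its -y end, the one nearest the ledge's open end), at half its thickness
- blue_plate: blue label plate of the same size lying flat in the other lane; origin at the centre of its underside; to be left alone
- barrel_a: black binocular barrel standing upright, 48 mm across, 125 mm tall, origin on its underside at the middle; a bystander
- barrel_b: the same kind of black barrel, 48 mm across, 125 mm tall, origin on its underside at the middle; a bystander
- solvent: pink solvent bottle with black cap, 60 mm across, 130 mm tall, origin on its underside at the middle; a bystander
- jar: white jar with blue cap, 60 mm across, 60 mm tall, origin on its underside at the middle; a bystander
- screwdriver: screwdriver lying on the table; a bystander
- focus_ring: black ring lying flat, 52 mm across, 18 mm tall, origin on its underside at the middle; a bystander
- cup: clear empty cup, 70 mm across, 70 mm tall, origin on its underside at the middle; a bystander
Mind the look-alikes: they are no part of the job. What is meant by the brass_plate is not purple or red, and is the larger of those in its own colour.

How it is judged:
By the outcome, as a careful person would: the job done as asked, in the order asked, and still so for the second after the job is handed in, with the robot touching nothing.
It also fails if it takes over 35 s, if anything falls off the work surface, if the arm or the gripper's body presses on something with over 40 N, if the wrist force passes 120 N, or if a joint passes its speed limit or range.

### The arm

A 6-joint arm with a two-finger parallel gripper is mounted at the origin on the work surface. World frame = base frame: x ahead of the robot, y to its left, z up, the work surface at z = 0. Lengths are in m, angles in rad, forces in N, time in s.
With the tool pointing down it reaches from about 0.225 to 0.875 m from the base axis. Payload 3.4 kg.
Tool frame: the origin (TCP) lies on the centre line of the jaws, within the pads' length; the fingertips stand 17 mm ahead of it and the grasp point (between the pads) lies 2 mm behind it (manip.finger_overhang is the distance from the TCP to the fingertips, in m); y points along the fingers, x is the direction in which the jaws open and shut, and the axes are right-handed (so a half turn about y gives the same grasp; the last joint's range is limited). The gripper opens to 85 mm and grips with 20 to 120 N. Pads are 22 mm wide; open, the fingers measure 114 mm over their backs; the gripper's body (76 mm by 85 mm) begins 54 mm behind the grasp point. The pads swing forward as they close: fully open they stand 13 mm farther back than shut.
Start: joints at [-1.319, 0.276, 1.505, -0, 1.361, -0.121], TCP at [0.209, -0.536, 0.248] pointing down, gripper open.
Joint ranges: [-2.89, 2.89], [-0.75, 2.08], [0.22, 2.7], [-1.18, 4.32], [0.11, 2.71], [-2.7, 2.7]. Speed limits (rad/s): [2.57, 2.57, 3.14, 3.14, 3.14, 3.14].

### API

Orientations are given as a unit quaternion [w, x, y, z].
In Python, from rig import manip gives the robot as it stands.
- The arm moves only by the tool arm_command, never from a script. Its argument "commands" is a list of rows, each a list of 3 entries, a list of its own where there are three numbers: the finger opening in cm, from 0 to 8.54, then the shift along the world's x, y, z in cm, then the turn about the world's z in rad. A call has 1 to 12 rows; each row shifts and turns the commanded pose from where the row before left it; what a row does not reach is not made up. A row lasts 1/10 s, in which the tool goes at most 50 mm and 8.59 degrees, less where a joint would pass 70% of its speed; a pose out of reach is approached as far as the arm can. A call with a gripper value outside its range is refused whole. The fingers move at their own pace and stop on an object; "grip_force" is the grip in N (left out, the last holds). Time passes only in rows, so rows that do not move let the fingers close. It gives the time, the measured TCP pose, the force and the opening at its end, in the units of the state.
- manip.get_state(): the state, without advancing time (a new reading comes with each control period).
- manip.get_image(name): name is "side" or "top" or "wrist"; returns a dict with "pixels" (480x640x3 uint8, red, green, blue), "range_z" (480x640 float32, m along the optical axis (not along the pixel's ray), 0 where there is no reading), "intrinsics" (3x3 intrinsics, pixels), "k1" (the pictures are not rectified: a ray, as slopes to the right and down, at radius r is drawn at 1 + k1 r^2 times it, then the intrinsics apply), "R" (3x3) and "t" (3): a world point X has camera coordinates R X + t. Camera axes: x right, y down, z forward; pixel columns grow to the right and rows downward; lengths in m; the calibration is good to about 2 mm. A picture is of the moment at which its call begins.
- manip.sign_off(): hands the job in, once; it reports no verdict.
The state is a dict: "clock": time; "qpos": joint angles; "qd": joint speeds; "effort": joint torques, N m; "position": TCP position; "ee_rot": TCP orientation; "contact_force": force on the tool from outside, world axes, zero at the start; "moment": the same for the moment, N m; "width": finger opening in m.
Only numpy, scipy, OpenCV 4.12 (cv2) and the standard library are available. Lean on these libraries where they do the work, as an engineer would, in place of code of your own. Each camera call takes 0.05 s, during which the arm holds its last target.

## Working session

There is one attempt and no reset: what is moved stays moved. The work goes in short steps, Python scripts to look and compute and a tool call to move; the robot and the scene stay as the last step left them, time stands still between calls to the robot, and variables do not carry over. Pictures are saved under pics/ and viewed, and the job is handed in when it is done.

Besides the shell and the picture viewer there is one more tool, called in YAML: its name, and indented under it one key for each argument. arm_command: Moves the arm, as the interface text tells. Its arguments: {"type":"object","properties":{"commands":{"type":"array"},"grip_force":{"type":"number"}},"required":["commands"]}

```bash
mkdir -p pics
python3 - <<'E'
from rig import manip
import cv2,numpy as np
s=manip.get_state();print(s)
for n in("top","side"):
    d=manip.get_image(n);cv2.imwrite(f"pics/{n}0.png",d["pixels"][:,:,::-1]);np.savez(f"{n}0.npz",**d);print(n,d["intrinsics"],d["k1"],d["R"],d["t"])
E
```

```text
{'clock': 0.0, 'qpos': array([-1.31897851e+00,  2.76605848e-01,  1.50612274e+00, -1.24487610e-05,
        1.36064252e+00, -1.21007744e-01]), 'qd': array([-8.61119865e-04,  2.71128439e-04,  1.53177159e-03, -3.38478905e-04,
       -1.53354610e-04,  3.12855030e-05]), 'effort': array([ 1.78794508e-03, -4.16765106e+01, -2.45801747e+01,  7.44984141e-05,
        1.10430483e-02,  7.62926533e-06]), 'position': array([ 0.20931115, -0.5350431 ,  0.2474376 ]), 'ee_rot': array([ 0.58441687, -0.58359413,  0.39914483, -0.39819371]), 'contact_force': array([-0.15973839,  0.3291339 ,  0.06721501]), 'moment': array([ 0.02703292, -0.00311711, -0.02655341]), 'width': 0.08525858282123769}
top [[538.490128     0.         326.59338506]
 [  0.         538.490128   231.92740909]
 [  0.           0.           1.        ]] 0.02035535594381273 [[-0.01364065 -0.99990444  0.00224458]
 [-0.99295458  0.01328151 -0.11774886]
 [ 0.1177078  -0.00383494 -0.99304087]] [-0.02550084  0.55504563  1.36584752]
side [[596.89413456   0.         322.07461963]
 [  0.         596.89413456 237.11367905]
 [  0.           0.           1.        ]] -0.1257719522940672 [[ 0.97155443 -0.23602083 -0.01939465]
 [-0.18716668 -0.71510855 -0.67348972]
 [ 0.14508833  0.65796195 -0.73894212]] [-0.54102068  0.14324742  1.7204216 ]
```

View pics/top0.png

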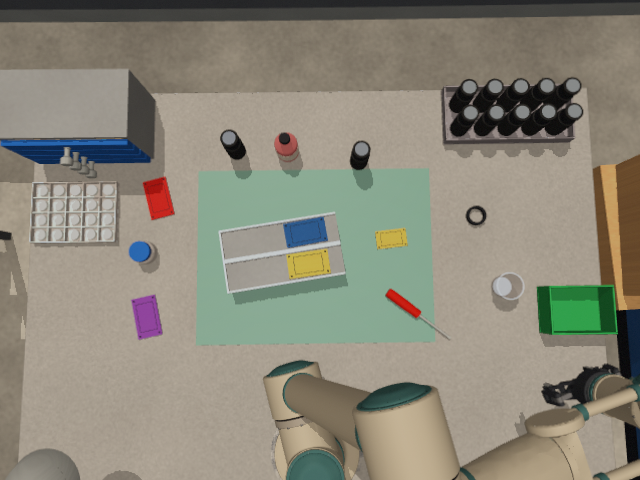

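View pics/side0.png

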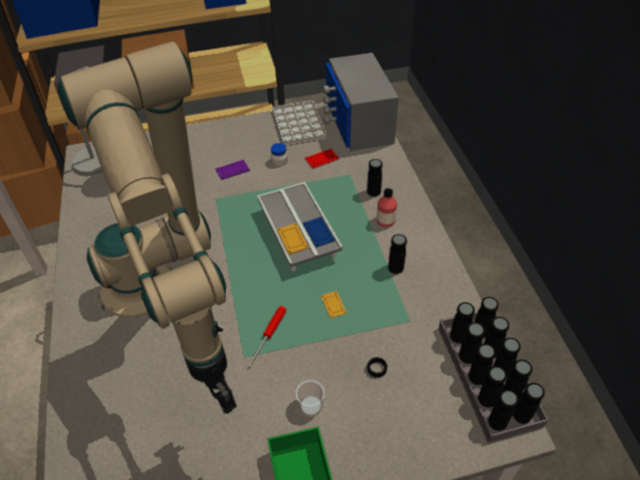

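```bash
cat > h.py <<'E'
import numpy as np,cv2
def ray(d,uv,z):
    K=d["intrinsics"];k1=float(d["k1"]);uv=np.atleast_2d(uv).astype(float)
    p=cv2.undistortPoints(uv[:,None],K,np.array([k1,0,0,0.]))[:,0]
    R,t=d["R"],d["t"];c=-R.T@t;D=np.c_[p,np.ones(len(p))]@R
    return c+D*((z-c[2])/D[:,2])[:,None]
def brass(d,lo=(20,120,100),hi=(32,255,255)):
    hsv=cv2.cvtColor(d["pixels"],cv2.COLOR_RGB2HSV)
    m=cv2.inRange(hsv,lo,hi);m=cv2.morphologyEx(m,cv2.MORPH_CLOSE,np.ones((5,5)))
    cs,_=cv2.findContours(m,cv2.RETR_EXTERNAL,cv2.CHAIN_APPROX_NONE)
    return m,sorted(cs,key=cv2.contourArea)[::-1]
E
python3 - <<'E'
from h import *
for n,lo in(("top",(15,120,80)),("side",(12,120,80))):
    d=dict(np.load(n+"0.npz"));x,y,w,h=(200,190,220,130) if n=="top" else (240,170,130,150)
    cv2.imwrite(f"pics/{n}z.png",cv2.resize(d["pixels"][y:y+h,x:x+w,::-1],None,fx=3.6,fy=3.6,interpolation=cv2.INTER_CUBIC))
    m,cs=brass(d,lo)
    for c in cs[:4]:
        print(n,cv2.contourArea(c),cv2.boundingRect(c))
        P=ray(d,c[:,0],0.065)[:,:2]
        r=cv2.minAreaRect((P*1000).astype(np.float32));print(r,cv2.boxPoints(r).round(1).tolist())
E
```

```text
top 5643.5 (593, 155, 47, 156)
((545.0447998046875, -763.4179077148438), (116.31599426269531, 397.99102783203125), 85.48854064941406) [[342.1000061035156, -805.7000122070312], [738.7999877929688, -837.0], [748.0, -721.0999755859375], [351.20001220703125, -689.7999877929688]]
top 949.5 (287, 249, 44, 30)
((472.00909423828125, 14.977752685546875), (62.02975845336914, 104.06880187988281), 7.32990837097168) [[434.6000061035156, 62.599998474121094], [447.8999938964844, -40.599998474121094], [509.3999938964844, -32.70000076293945], [496.1000061035156, 70.5]]
top 478.5 (375, 228, 32, 21)
((532.6611938476562, -195.46435546875), (44.4470329284668, 76.27254486083984), 6.161772727966309) [[506.5, -159.89999389648438], [514.7000122070312, -235.8000030517578], [558.7999877929688, -231.0], [550.7000122070312, -155.1999969482422]]
side 9695.0 (16, 0, 261, 102)
((46.792266845703125, 1313.5208740234375), (850.4938354492188, 1323.5062255859375), 70.78443908691406) [[-718.0999755859375, 1129.800048828125], [531.7000122070312, 694.2000122070312], [811.5999755859375, 1497.300048828125], [-438.10000610351
[... 161 characters left out ...]
.5, 1200.9000244140625], [-370.3999938964844, 235.60000610351562], [-180.3000030517578, 285.1000061035156], [-431.29998779296875, 1250.300048828125]]
side 865.5 (45, 76, 46, 68)
((-270.5381164550781, 891.4531860351562), (110.8421401977539, 524.1996459960938), 19.984588623046875) [[-412.20001220703125, 1118.800048828125], [-233.0, 626.2000122070312], [-128.89999389648438, 664.0999755859375], [-308.0, 1156.699951171875]]
side 563.5 (185, 103, 88, 21)
((370.80322265625, 682.400634765625), (47.582252502441406, 324.9940185546875), 89.88948822021484) [[208.3000030517578, 658.9000244140625], [533.2999877929688, 658.2999877929688], [533.2999877929688, 705.9000244140625], [208.39999389648438, 706.5]]
```

View pics/topz.png

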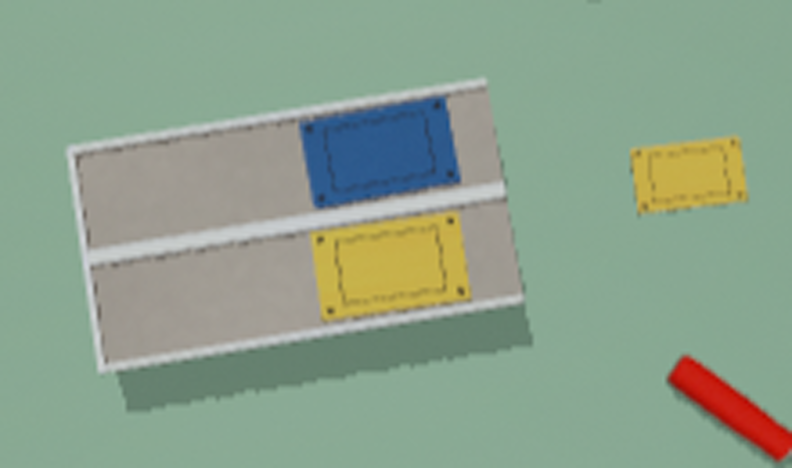

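View pics/sidez.png

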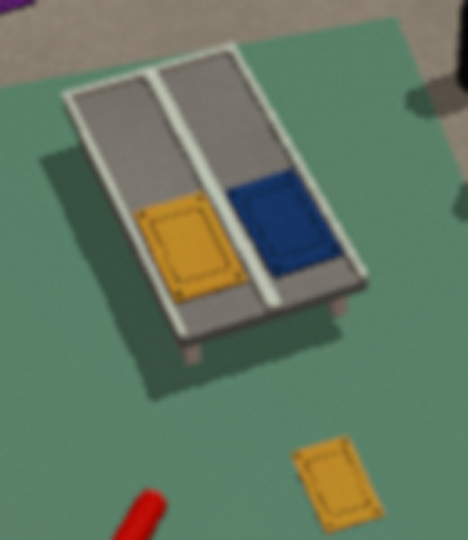

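Run:
```python
from h import *
d=dict(np.load("top0.npz"));d2=dict(np.load("side0.npz"))
a=np.array([(68,147),(487,80),(523,298),(101,370)])/3.6+[200,190]
P=ray(d,a,.066)*1000;print(P.round(1)); 
b=np.array([(65,93),(235,45),(367,278),(183,336)])/3.6+[240,170]
Q=ray(d2,b,.066)*1000;print(Q.round(1))
for X in(P,Q):
    ed=X[[1,2]]-X[[0,3]];print("axis",np.arctan2(ed[:,0],-ed[:,1]),np.linalg.norm(ed,axis=1),"ctr",X.mean(0),"end",X[1:3].mean(0))
m,cs=brass(d2,(8,150,110),(30,255,255))
for c in cs[:12]:
    x=cv2.boundingRect(c)
    if 270<x[0]<340 and x[1]>200:
        r=cv2.minAreaRect((ray(d2,c[:,0],.065)[:,:2]*1000).astype(np.float32));print(x,r,cv2.boxPoints(r).round(1).tolist())
```

```text
[[557.2 239.9  66. ]
 [600.9 -55.7  66. ]
 [446.7 -78.4  66. ]
 [400.9 215.4  66. ]]
[[403.2 213.9  66. ]
 [560.2 236.   66. ]
 [602.5 -60.3  66. ]
 [447.5 -82.4  66. ]]
axis [0.14710433 0.15469477] [298.75448572 297.34491478] ctr [501.44222509  80.29583872  66.        ] end [523.84327813 -67.03467033  66.        ]
axis [1.71023844 1.71252545] [158.52093207 156.55197555] ctr [503.32612354  76.82276816  66.        ] end [581.31725947  87.85944218  66.        ]
(278, 224, 30, 30) ((471.1507263183594, 12.641349792480469), (60.97865295410156, 106.02828216552734), 7.592792987823486) [[433.8999938964844, 61.20000076293945], [447.8999938964844, -43.900001525878906], [508.3999938964844, -35.900001525878906], [494.3999938964844, 69.19999694824219]]
(322, 292, 24, 26) ((527.952880859375, -247.9032440185547), (44.24838638305664, 75.94644927978516), 7.250148773193359) [[501.20001220703125, -213.0], [510.79998779296875, -288.3999938964844], [554.7000122070312, -282.79998779296875], [545.0999755859375, -207.39999389648438]]
```

Run:
```python
from rig import manip
import numpy as np
from scipy.spatial.transform import Rotation as R
s=manip.get_state();M=R.from_quat(np.roll(s["ee_rot"],-1)).as_matrix();print(M.round(4),np.arctan2(M[1,0],M[0,0]),manip.finger_overhang)
u=np.array([np.sin(.148),-np.cos(.148)]);c=np.array([471.6,13.8])
print("rear",c-52.5*u,"start",c-(52.5+30)*u, u)
```

```text
[[ 3.642e-01 -4.000e-04  9.313e-01]
 [-9.313e-01  1.600e-03  3.642e-01]
 [-1.600e-03 -1.000e+00  2.000e-04]] -1.19801538979533 0.017
rear [463.85833463  65.72606876] start [459.43452585  95.39810806] [ 0.14746029 -0.98906798]
```

arm_command:
  commands:
    - [0,[1.2,3.0,0],0.11]
    - [0,[1.7,4.3,0],0.11]
    - [0,[1.7,4.3,0],0.11]
    - [0,[1.7,4.3,0],0.11]
    - [0,[1.7,4.3,0],0.11]
    - [0,[1.7,4.3,0],0.11]
    - [0,[1.7,4.3,0],0.11]
    - [0,[1.7,4.3,0],0.11]
    - [0,[1.7,4.3,0],0.11]
    - [0,[1.7,4.3,0],0.11]
    - [0,[1.7,4.3,0],0.11]
    - [0,[1.7,4.3,0],0.11]
  grip_force: 40

```text
clock: 1.3
position: [0.4085, -0.0306, 0.2482]
ee_rot: [-0.706, 0.706, 0.045, -0.045]
contact_force: [1.1, -1.6, 0.5]
width: 0.0001
```

arm_command:
  commands:
    - [0,[1.7,4.3,0],0.026]
    - [0,[1.7,4.3,0],0]
    - [0,[1.7,4.1,0],0]
    - [0,[0,0,0],0]
    - [0,[0,0,0],0]

```text
clock: 1.8
position: [0.459, 0.0952, 0.2477]
ee_rot: [-0.705, 0.705, 0.053, -0.054]
contact_force: [-0.4, -1.0, -0.9]
width: -0.0
```

```bash
cat > st.py <<'E'
from rig import manip
import numpy as np
from scipy.spatial.transform import Rotation as R
s=manip.get_state();M=R.from_quat(np.roll(s["ee_rot"],-1)).as_matrix()
print(s["clock"],s["position"].round(4),"yaw",np.arctan2(M[1,0],M[0,0]).round(4),"down",M[:,1].round(3),s["contact_force"].round(2),s["width"])
E
python3 st.py
```

```text
1.8 [0.459  0.0952 0.2477] yaw 0.1508 down [-0.002 -0.001 -1.   ] [-0.39 -1.03 -0.91] -3.300547432324493e-05
```

arm_command:
  commands:
    - [0,[0,0,-3],0]
    - [0,[0,0,-4],0]
    - [0,[0,0,-4],0]
    - [0,[0,0,-3],0]
    - [0,[0,0,-1.5],0]
    - [0,[0,0,-0.4],0]
    - [0,[0,0,0],0]
    - [0,[0,0,0],0]

```text
clock: 2.6
position: [0.4602, 0.0938, 0.0903]
ee_rot: [-0.705, 0.705, 0.053, -0.051]
contact_force: [-0.4, -0.7, -0.1]
width: 0.0
```

```bash
python3 st.py
python3 - <<'E'
from h import *
from rig import manip
for n in("wrist","side"):
    d=manip.get_image(n);im=d["pixels"][:,:,::-1]
    if n=="side": im=cv2.resize(im[170:320,240:370],None,fx=4,fy=4,interpolation=cv2.INTER_CUBIC)
    cv2.imwrite(f"pics/{n}1.png",im);np.savez(n+"1.npz",**d)
E
```

```text
2.6 [0.4602 0.0938 0.0903] yaw 0.147 down [ 0.002 -0.    -1.   ] [-0.43 -0.72 -0.11] 4.306016232891216e-05
```

View pics/wrist1.png

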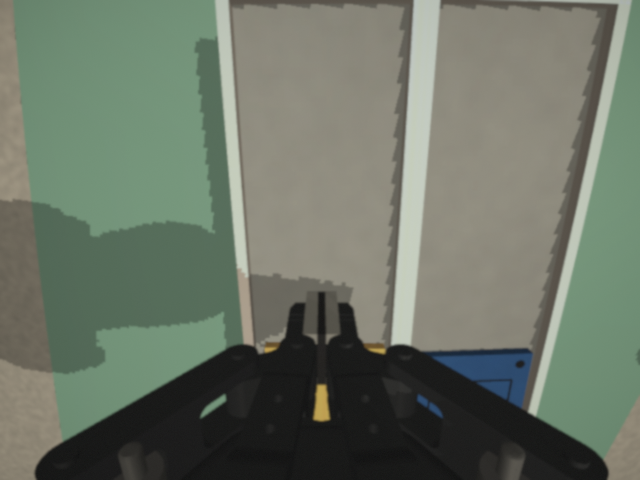

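View pics/side1.png

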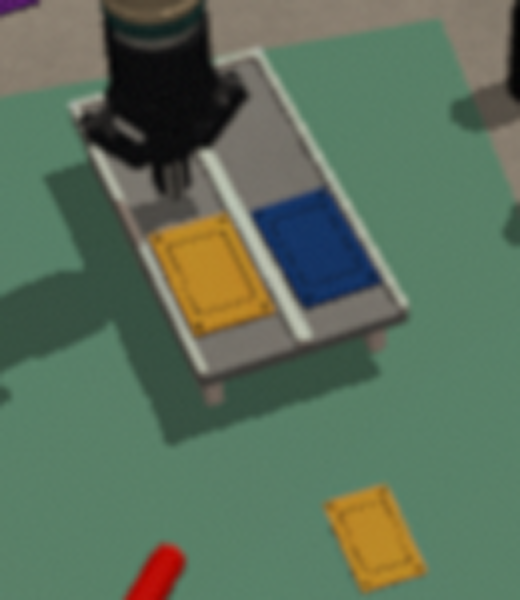

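The wrist view shows the closed fingertips (~322,300) centred in the brass lane, with the plate's rear edge just ahead (row ~347). The side view agrees. Next I lower in small steps.

arm_command:
  commands:
    - [0,[0,0,-0.4],0]
    - [0,[0,0,-0.3],0]
    - [0,[0,0,-0.2],0]
    - [0,[0,0,0],0]
    - [0,[0,0,0],0]

```text
clock: 3.2
position: [0.4594, 0.0945, 0.0802]
ee_rot: [-0.705, 0.705, 0.052, -0.052]
contact_force: [-0.1, 0.3, 0.0]
width: 0.0001
```

```bash
python3 st.py
```

```text
3.2 [0.4594 0.0945 0.0802] yaw 0.1482 down [-0. -0. -1.] [-0.13  0.27  0.  ] 8.129452022591257e-05
```

arm_command:
  commands:
    - [0,[0,0,-0.1],0]
    - [0,[0.09,-0.6,0],0]
    - [0,[0.09,-0.6,0],0]
    - [0,[0.06,-0.4,0],0]
    - [0,[0.06,-0.4,0],0]
    - [0,[0.06,-0.4,0],0]
    - [0,[0.06,-0.4,0],0]
    - [0,[0.06,-0.4,0],0]
    - [0,[0,0,0],0]
    - [0,[0,0,0],0]

```text
clock: 4.2
position: [0.4643, 0.062, 0.0793]
ee_rot: [-0.705, 0.705, 0.052, -0.052]
contact_force: [-1.3, 1.0, -0.7]
width: -0.0001
```

```bash
python3 st.py
cat > meas.py <<'E'
import sys
from h import *
from rig import manip
tag=sys.argv[1]
u=np.array([np.sin(.148),-np.cos(.148)]);n_=np.array([u[1]*-1,u[0]]);E=np.array([524.5,-69.8])
for n,lo,hi in(("top",(15,120,80),(32,255,255)),("side",(8,150,110),(30,255,255))):
    d=manip.get_image(n);im=d["pixels"][:,:,::-1]
    x,y,w,h=(200,190,220,130) if n=="top" else (240,170,150,150)
    cv2.imwrite(f"pics/{n}{tag}.png",cv2.resize(im[y:y+h,x:x+w],None,fx=3.6,fy=3.6,interpolation=cv2.INTER_CUBIC))
    m,cs=brass(d,lo,hi)
    for c in cs[:15]:
        P=(ray(d,c[:,0],.065)[:,:2]*1000).astype(np.float32);r=cv2.minAreaRect(P)
        if 430<r[0][0]<600 and -300<r[0][1]<200 and cv2.contourArea(c)>100:
            q=(P-E)@u;l=(P-E)@n_;print(n,np.round(r[0],1),np.round(r[1],1),round(r[2],2),"lead",q.max().round(1),"rear",q.min().round(1),"lat",l.min().round(1),l.max().round(1), "leadbox",np.round(sorted((cv2.boxPoints(r)-E)@u),1))
E
python3 meas.py 2
```

```text
4.2 [0.4643 0.062  0.0793] yaw 0.1481 down [ 0.    -0.001 -1.   ] [-1.31  0.95 -0.72] -7.310774665690134e-05
top [477.2 -17.3] [62.1 69.4] 8.09 lead -24.1 rear -93.8 lat -70.1 -8.2 leadbox [-93.8 -93.4 -24.4 -24. ]
top [ 532.7 -195.5] [44.4 76.3] 6.16 lead 164.1 rear 86.6 lat -33.6 12.9 leadbox [ 86.5  88.3 162.7 164.5]
side [474.   -2.7] [ 61.8 106.1] 8.85 lead -20.7 rear -127.0 lat -70.8 -9.1 leadbox [-127.1 -126.7  -21.   -20.6]
side [ 528.  -247.9] [44.2 75.9] 7.25 lead 214.9 rear 138.7 lat -45.2 0.0 leadbox [138.2 139.2 214.2 215.1]
```

arm_command:
  commands:
    - [0,[0.06,-0.4,0],0]
    - [0,[0.07,-0.5,0],0]
    - [0,[0.08,-0.5,0],0]
    - [0,[0.07,-0.5,0],0]
    - [0,[0.08,-0.5,0],0]
    - [0,[0.07,-0.5,0],0]
    - [0,[0.08,-0.5,0],0]
    - [0,[0.07,-0.5,0],0]
    - [0,[0.08,-0.5,0],0]
    - [0,[0.06,-0.4,0],0]
    - [0,[0,0,0],0]
    - [0,[0,0,0],0]

```text
clock: 5.5
position: [0.4716, 0.014, 0.0793]
ee_rot: [-0.705, 0.705, 0.052, -0.052]
contact_force: [-0.1, 0.5, -0.6]
width: -0.0
```

```bash
python3 st.py; python3 meas.py 3
```

```text
5.5 [0.4716 0.014  0.0793] yaw 0.148 down [ 0.    -0.001 -1.   ] [-0.06  0.45 -0.64] -3.6473514490869634e-05
top [ 532.6 -195.4] [44.4 76.5] 5.7 lead 164.1 rear 86.6 lat -33.6 12.9 leadbox [ 86.2  88.3 162.5 164.7]
top [486.9 -72.8] [61.5 54.2] 8.33 lead 24.5 rear -29.8 lat -68.3 -6.8 leadbox [-29.8 -29.6  24.5  24.6]
side [482.7 -50.9] [ 63.  106.9] 9.79 lead 28.6 rear -78.3 lat -70.8 -6.3 leadbox [-79.  -77.5  27.9  29.3]
side [ 528.  -247.9] [44.2 75.9] 7.25 lead 214.9 rear 138.7 lat -45.2 0.0 leadbox [138.2 139.2 214.2 215.1]
```

View pics/side3.png

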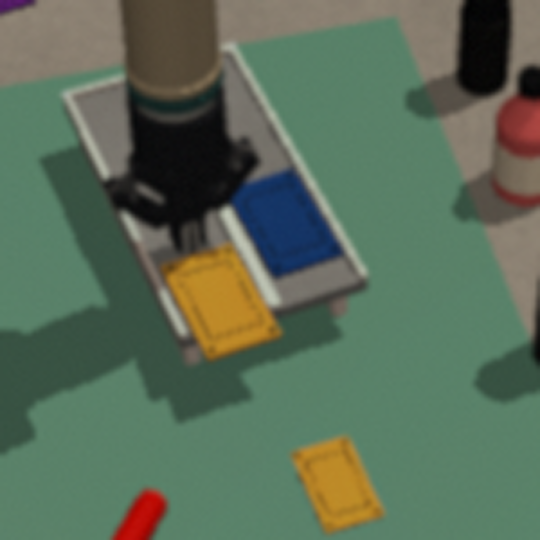

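The side view shows the plate flat in its lane and overhanging by about 27 mm, with its leading edge near (245,345). It needs 8 mm more.

arm_command:
  commands:
    - [0,[0.03,-0.2,0],0]
    - [0,[0.04,-0.3,0],0]
    - [0,[0.03,-0.2,0],0]
    - [0,[0.01,-0.1,0],0]
    - [0,[0,0,0],0]
    - [0,[0,0,0],0]

```text
clock: 6.2
position: [0.4725, 0.0063, 0.0793]
ee_rot: [-0.705, 0.705, 0.052, -0.052]
contact_force: [-0.4, 0.8, 0.2]
width: -0.0004
```

```bash
python3 st.py; python3 meas.py 4
```

```text
6.2 [0.4725 0.0063 0.0793] yaw 0.148 down [ 0. -0. -1.] [-0.43  0.78  0.24] -0.0004155561035780754
top [ 532.7 -195.5] [44.4 76.3] 6.16 lead 164.1 rear 86.6 lat -33.6 12.9 leadbox [ 86.5  88.3 162.7 164.5]
top [488.5 -81.9] [61.  48.9] 10.15 lead 31.9 rear -16.9 lat -67.9 -6.7 leadbox [-18.7 -16.9  30.3  32. ]
side [483.8 -57.9] [ 63.2 106.5] 9.9 lead 35.4 rear -71.2 lat -70.8 -6.3 leadbox [-71.7 -70.2  34.7  36.3]
side [ 528.  -247.9] [44.2 75.9] 7.25 lead 214.9 rear 138.7 lat -45.2 0.0 leadbox [138.2 139.2 214.2 215.1]
```

Overhang is about 34 mm. Now I back off along the lane and lift clear.

arm_command:
  commands:
    - [0,[-0.07,0.5,0],0]
    - [0,[-0.15,1.0,0],0]
    - [0,[-0.15,1.0,0],0]
    - [0,[0,0,2],0]
    - [0,[0,0,4],0]
    - [0,[0,0,4],0]
    - [0,[-1,3,3],0]
    - [0,[-2,4,2],0]
    - [0,[-2,4,0],0]
    - [0,[-2,4,0],0]
    - [0,[0,0,0],0]
    - [0,[0,0,0],0]

```text
clock: 7.5
position: [0.398, 0.1826, 0.2294]
ee_rot: [-0.705, 0.705, 0.054, -0.053]
contact_force: [-0.6, -0.9, -0.1]
width: -0.0001
```

```bash
python3 st.py; python3 meas.py 5
python3 - <<'E'
from h import *
from rig import manip
d=manip.get_image("top");rz=d["range_z"]
# heights of the plate by range
K=d["intrinsics"];v,u=np.mgrid[0:480,0:640]
m,cs=brass(d,(15,120,80))
for c in cs[:4]:
    x,y,w,h=cv2.boundingRect(c)
    if x<400:
        mm=np.zeros(m.shape,np.uint8);cv2.drawContours(mm,[c],-1,255,-1);mm=cv2.erode(mm,np.ones((3,3)))>0
        p=cv2.undistortPoints(np.c_[u[mm],v[mm]].astype(float)[:,None],K,np.array([float(d["k1"]),0,0,0]))[:,0]
        z=rz[mm];X=(np.c_[p,np.ones(len(p))]*z[:,None]-d["t"])@d["R"]
        A=np.c_[X[:,:2]-X[:,:2].mean(0),np.ones(len(X))];print((x,y,w,h),np.linalg.lstsq(A,X[:,2],rcond=None)[0])
E
```

```text
7.5 [0.398  0.1826 0.2294] yaw 0.1519 down [ 0.001 -0.001 -1.   ] [-0.57 -0.92 -0.12] -7.331917006767231e-05
top [484.4 -55.1] [ 61.9 103.4] 9.83 lead 31.9 rear -72.7 lat -69.3 -6.7 leadbox [-72.9 -71.4  30.6  32. ]
top [ 532.7 -195.5] [44.4 76.3] 6.16 lead 164.1 rear 86.6 lat -33.6 12.9 leadbox [ 86.5  88.3 162.7 164.5]
side [484.4 -57.7] [ 62.8 106.2] 8.81 lead 35.4 rear -71.0 lat -69.5 -6.3 leadbox [-71.2 -70.8  35.   35.4]
side [ 527.9 -247.9] [44.4 75.9] 7.25 lead 214.9 rear 138.7 lat -45.2 0.0 leadbox [138.2 139.2 214.2 215.1]
(314, 243, 45, 31) [-2.3135234  -0.02814368  0.07326978]
(375, 228, 32, 21) [-3.38431506  1.08310004  0.01089018]
```

View pics/top5.png

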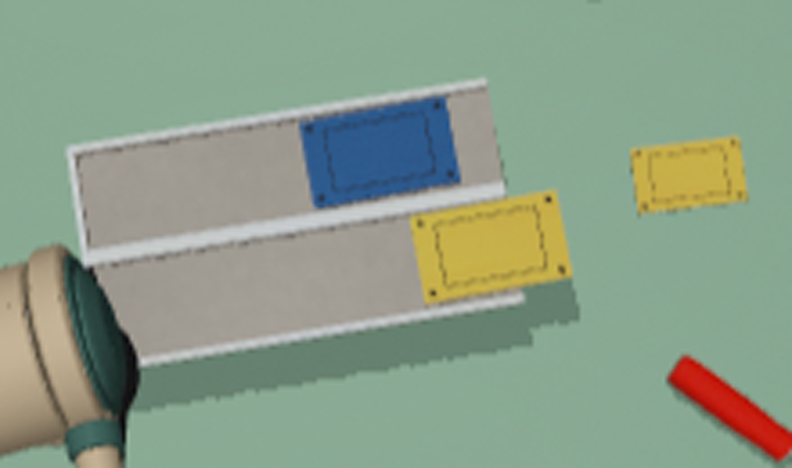

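View pics/side5.png

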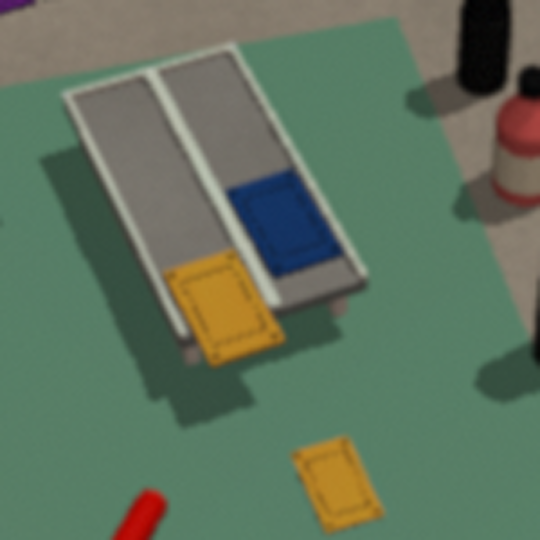

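The slopes from that range fit make no sense, even for the decoy plate, so I'm redoing the flatness check robustly.

Run:
```python
from h import *
from rig import manip
d=manip.get_image("top");rz=d["range_z"];K=d["intrinsics"];R,t=d["R"],d["t"]
m,cs=brass(d,(15,120,80))
for c in cs[:4]:
    x,y,w,h=cv2.boundingRect(c)
    if x>400: continue
    mm=np.zeros(m.shape,np.uint8);cv2.drawContours(mm,[c],-1,255,-1);mm=cv2.erode(mm,np.ones((5,5)))>0
    v,u=np.nonzero(mm);z=rz[v,u]
    p=cv2.undistortPoints(np.c_[u,v].astype(float)[:,None],K,np.array([float(d["k1"]),0,0,0]))[:,0]
    X=(np.c_[p,np.ones(len(p))]*z[:,None]-t)@R
    print((x,y,w,h),"zeros",(z==0).sum(),len(z))
    ok=z>0; b=np.linspace(u.min(),u.max()+1,5)
    print([ (np.median(X[ok&(u>=b[i])&(u<b[i+1]),2])*1000).round(1) for i in range(4)])
```

```text
(314, 243, 45, 31) zeros 5 717
[np.float64(65.7), np.float64(65.2), np.float64(65.4), np.float64(65.3)]
(375, 228, 32, 21) zeros 1 334
[np.float64(3.8), np.float64(4.8), np.float64(3.9), np.float64(4.0)]
```

The plate is level: its top sits at about 65.4 mm along its whole length. The odd slopes came from missing (zero) range readings.

```bash
python3 -c "
from rig import manip
print(manip.sign_off())"
```

```text
the job is handed in; nothing more can be done
None
```

I pushed the brass plate along its lane with the closed fingertips, without gripping or lifting it. About 34 mm of its 105 mm length (roughly a third) now sticks out past the open end. I then backed off, lifted clear and handed the job in at about 8 s.

**Last checks:**
- **Overhang:** the two cameras disagreed on the leading edge. Top gave 32 mm and side gave 35 mm against a shared estimate of the ledge end. Against each camera's own estimate of the ledge end they agree at about 34–35 mm, to within about 2 mm.
- **Flatness:** the plate's top is level at 65–66 mm along its whole length, so it lies flat in the lane. My first flatness fit gave nonsense because a few range readings were missing. Taking medians with those left out fixed it.
- **Everything else:** the blue plate looks unmoved in both views and the small yellow plate measures where it was. I did not re-measure the other bystanders; the arm stayed clear of them. Force readings between moves stayed under 3 N.

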